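# Set the housing under the test probe and hold its cover ready for the screws

### The arm

A 6-joint arm with a two-finger parallel gripper is mounted at the origin on a cart in front of the work surface, level with it; the furniture and walls round the work are solid. World frame = base frame: x ahead of the robot, y to its left, z up, the work surface at z = 0. Lengths are in m, angles in rad, forces in N, time in s.
With the tool pointing down it reaches from about 0.3 to 0.775 m from the base axis. Payload 14.6 kg.
Tool frame: the origin (TCP) lies midway between the tips of the shut fingers; the grasp point (between the pads) lies 19 mm behind it (ctrl.pinch_z is the distance from the TCP to the grasp point, in m); z points along the fingers, y is the line along which they close (so a half turn about z gives the same grasp; the last joint's range is limited). The gripper opens to 94 mm and grips with 3 to 60 N. Pads are 16 mm wide; open, the fingers measure 119 mm over their backs; the gripper's body (75 mm by 177 mm) begins 78 mm behind the grasp point.
Start: joints at [-1.253, 0.3, 1.521, -0, 1.321, -0.067], TCP at [0.206, -0.51, 0.205] pointing down, gripper open.
Joint ranges: [-3.03, 3.03], [-0.79, 2.21], [0.23, 2.52], [-1.04, 4.18], [0, 3.07], [-2.55, 2.55]. Speed limits (rad/s): [2.22, 2.22, 2.57, 3.14, 3.14, 3.14].

### API

Orientations are given as [roll, pitch, yaw] about the fixed x, y, z axes, in that order (R = Rz(yaw) Ry(pitch) Rx(roll)).
In Python, from station import ctrl gives the robot as it stands.
- The arm moves only by the tool jog_arm, never from a script. Its argument "motion" is a list of rows, each a list of 7 numbers: the shift along the tool's x, y, z in m, then the turn, a rotation vector about the tool's x, y, z in rad, then the opening, from -1 (shut) to 1 (fully open). In form: [[tx, ty, tz, rx, ry, rz, gripper], ...]. A call has 1 to 5 rows; each row shifts and turns the commanded pose from where the row before left it, along the tool's axes as they then stand; what a row does not reach is not made up. A row lasts 1/10 s, in which the tool goes at most 50 mm and 8.59 degrees, less where a joint would pass 70% of its speed; a pose out of reach is approached as far as the arm can. A call is refused whole if a number of a shift passes 0.05 or a number of a turn 0.15, either way. A call with a gripper value outside its range is refused whole. The fingers move at their own pace and stop on an object; "squeeze" is the grip in N (left out, the last holds). Time passes only in rows, so rows that do not move let the fingers close. It gives the time, the measured TCP pose, the force, the opening and the grip force at its end, in the units of the state.
- ctrl.get_obs(): the state, without advancing time (a new reading comes with each control period).
- ctrl.camera(name): name is "scene" or "top" or "wrist"; returns the picture (400x640x3 uint8, red, green, blue); there is no depth.
- ctrl.camera_model(name): a dict with "intrinsics" (3x3 intrinsics, pixels), "rvec" (rotation vector, rad) and "tvec" (3), from world to camera coordinates, as OpenCV has them. Camera axes: x right, y down, z forward; pixel columns grow to the right and rows downward; lengths in m; the calibration is good to about 2 mm. A picture is of the moment at which its call begins: read the wrist's pose just before it. camera_model takes no time and is no camera call; for the wrist camera it gives the pose at the moment of the call.
- ctrl.hand_in(): hands the job in; it is judged then, once.
The state is a dict: "time_s": time; "qpos": joint angles; "joint_vel": joint speeds; "tau": joint torques, N m; "ee_pos": TCP position; "eef_rot": TCP orientation; "force": force on the tool from outside, world axes, zero at the start; "moment": the same for the moment, N m; "grip_width": finger opening in m; "grip_force": force on a finger pad.
Only numpy, scipy, OpenCV 4.12 (cv2) and the standard library are available. Lean on these libraries where they do the work, as an engineer would, in place of code of your own. Each camera call takes 0.05 s, during which the arm holds its last target. There are 200 camera calls.

### The job

First slide the open light-grey aluminium housing along the bench, flat and without lifting it, until the red spot on its ear lies right under the tip of the fixed test probe, and let go of it there. Then pick up the blue cover plate by its black handle and hold it level about one centimetre above the housing, not touching it, with its four holes lined up over the four threaded holes, either way round, so that screws could be dropped in; finish while still holding it there. Do not push against the probe stand, and leave the other things on the bench where they are.

Things in the scene. Friction and masses are not known exactly. Their poses are not given: they have to be found in the camera images.
- probe_stand: fixed test probe stand, 60 x 60 mm dark steel base 12 mm high, origin at the centre of its underside; a 16 mm steel column on the origin carries a dark clamp and a 10 mm bar at a height of 72 mm that runs along the stand's own +y axis to the brass probe, whose axis is 75 mm from the column; the stand's highest point is 88 mm above the bench; the arm points to the robot's left (world +y) within 7 degrees
- probe_tip (a point): lower end of the brass probe, 18 mm above the bench, 75 mm from the stand's origin along its own +y; the probe points straight down, is 3 mm thick near the tip and 8 mm from 42 mm above the bench upward
- housing: loose open-topped light-grey aluminium housing, about 0.45 kg, 54 mm (own x) by 96 mm (own y) by 40 mm high, walls 4 mm, origin at the centre of its underside; a flat ear 34 mm wide and 6 mm thick sticks out 40 mm from the foot of its -y end wall and starts out pointing to the robot's right (world -y) within about 17 degrees, towards the side where the probe stand is
- housing_grip (a point): centre of the housing, 20 mm above its underside; it can be gripped from above across its 54 mm width (own x), fingers outside the side walls
- red_spot (a point): centre of the red spot, 12 mm across, on top of the housing's ear, 74 mm from the housing's centre along its own -y, 6 mm above its underside
- cover: loose blue cover plate lying flat, about 0.12 kg, 54 mm (own x) by 96 mm (own y) by 4 mm thick, origin at the centre of its underside, with a black bridge handle on top and a hole 9 mm across in each corner; it looks the same after a half turn
- cover_grip (a point): centre of the handle's bar, 27 mm above the cover's underside; the bar is 12 mm wide (cover's own x), 50 mm long (own y) and 14 mm high, its top 34 mm above the underside; grip it from above across the 12 mm
- thread_a (a point): mouth of a 5 mm threaded hole on top of the corner boss at the housing's own -x -y corner, flush with the rim 40 mm above the underside; the four threaded holes lie 17 mm (own x) and 38 mm (own y) from the centre
- hole_a (a point): underside of the 9 mm hole at the cover's own -x -y corner; the four holes lie 17 mm (own x) and 38 mm (own y) from the centre, as the threaded holes do
- thread_c (a point): mouth of a 5 mm threaded hole on top of the corner boss at the housing's own +x +y corner, flush with the rim 40 mm above the underside; the four threaded holes lie 17 mm (own x) and 38 mm (own y) from the centre
- hole_c (a point): underside of the 9 mm hole at the cover's own +x +y corner; the four holes lie 17 mm (own x) and 38 mm (own y) from the centre, as the threaded holes do
- loupe: loose bystander, to be left alone: black eye loupe, 35 mm across, 26 mm high, origin at the centre of its underside
- tape_roll: loose bystander, to be left alone: orange tape roll lying flat, 62 mm across, 20 mm high, origin at the centre of its underside
- pcb_module: loose bystander, to be left alone: small green circuit board, 36 x 44 x 6 mm, origin at the centre of its underside
- solder_spool: loose bystander, to be left alone: blue solder spool standing upright, 54 mm across, 38 mm high, origin at the centre of its underside
Mind the look-alikes: they are no part of the job. There is more than one size of the cover; the one meant has the size given above.

How it is judged:
On the way:
1. the housing stands flat on the bench with its red spot under the probe tip (within 6 mm), let go, while the cover still lies on the bench (horizontal distance between red_spot and probe_tip below 0.006 m and height (world z) of housing_grip below 0.024 m and angle between housing_grip's own z axis and vertical below 0.06 rad and linear speed of housing below 0.01 m/s and contact force between the fingers and housing below 0.05 N and height (world z) of cover_grip below 0.035 m), for 0.2 s.
At the end, for the whole second after the job is handed in: The housing stands flat on the bench, untouched, red spot within 6 mm of under the probe tip; the gripper alone holds the cover still, level within 5 degrees, its underside 4 to 25 mm above the rim, holes within 4.5 mm sideways of the threaded holes (either way round) (horizontal distance between red_spot and probe_tip below 0.006 m and height (world z) of housing_grip below 0.024 m and angle between housing_grip's own z axis and vertical below 0.06 rad and ((horizontal distance between hole_a and thread_a below 0.0045 m and horizontal distance between hole_c and thread_c below 0.0045 m) or (horizontal distance between hole_a and thread_c below 0.0045 m and horizontal distance between hole_c and thread_a below 0.0045 m)) and z of cover_grip in the frame of housing between 0.071 and 0.092 m and angle between cover_grip's own z axis and vertical below 0.09 rad and contact force between the fingers and cover above 1 N and contact force between each of cover, the arm, the fingers and housing below 0.05 N and contact force between cover and probe_stand below 0.05 N and linear speed of cover below 0.02 m/s); the arm keeps its last pose, push and grip.
It fails at once if the housing is lifted more than 12 mm or tipped (height (world z) of housing_grip above 0.032 m or angle between housing_grip's own z axis and vertical above 0.2 rad).
It fails at once if the probe stand is pushed with more than 5 N (contact force between probe_stand and anything else above 5 N).
It fails at once if the cover is knocked against the housing with more than 5 N (contact force between cover and housing above 5 N).
It fails at once if another thing on the bench is moved more than 20 mm (distance of any of loupe, tape_roll, pcb_module, solder_spool from where it was at the start of the episode above 0.02 m).
It also fails if it takes over 64 s, if anything falls off the work surface, if the arm or the gripper's body presses on something with over 40 N, if the wrist force passes 120 N, or if a joint passes its speed limit or range.

## Working session

There is one attempt and no reset: what is moved stays moved. The work goes in short steps, Python scripts to look and compute and a tool call to move; the robot and the scene stay as the last step left them, time stands still between calls to the robot, and variables do not carry over. Pictures are saved under pics/ and viewed, at most 12 in all, crops included, and the job is handed in when it is done.

Besides the shell and the picture viewer there is one more tool, called after "Request:" as name([rows], argument=value, ...), one row to a line, values as JSON. jog_arm: Moves the arm, as the interface text tells. Its arguments: {"type":"object","properties":{"motion":{"type":"array"},"squeeze":{"type":"number"}},"required":["motion"]}

```bash
mkdir -p pics; python3 - <<'E'
from station import ctrl
import cv2,numpy as np
for n in("top","scene"):
    i=ctrl.camera(n); cv2.imwrite(f"pics/{n}0.png",i[:,:,::-1])
    m=ctrl.camera_model(n); print(n,m)
o=ctrl.get_obs();print(o, ctrl.pinch_z)
E
```

```text
top {'intrinsics': array([[416.22590831,   0.        , 317.19602019],
       [  0.        , 416.22590831, 201.6662134 ],
       [  0.        ,   0.        ,   1.        ]]), 'rvec': array([ 2.20262466, -2.17545126,  0.09003967]), 'tvec': array([0.15283295, 0.47123043, 1.4474483 ])}
scene {'intrinsics': array([[432.11942862,   0.        , 323.18364985],
       [  0.        , 432.11942862, 198.00044059],
       [  0.        ,   0.        ,   1.        ]]), 'rvec': array([ 0.53335295, -2.46450025,  1.44615514]), 'tvec': array([0.52344763, 0.07692812, 1.85142418])}
{'time_s': 0.1, 'qpos': array([-1.25260119e+00,  3.00424307e-01,  1.52152071e+00, -3.14159551e-05,
        1.32068192e+00, -6.66307534e-02]), 'joint_vel': array([ 0.00088003, -0.00237933, -0.00180213,  0.00141082,  0.00136693,
        0.00039589]), 'tau': array([ 1.44274949e-03, -5.32648516e+01, -3.53283012e+01,  7.10045197e-02,
        2.35166081e-02, -4.26889824e-05]), 'ee_pos': array([ 0.20636976, -0.50956415,  0.20493753]), 'eef_rot': array([-3.14055864e+00, -3.85009685e-05,  3.84833658e-01]), 'force': array([ 0.76415683,  0.1905241 , -1.19016392]), 'moment': array([ 0.00260102,  0.04355448, -0.0247644 ]), 'grip_force': 0.0, 'grip_width': 0.09371953245245553} 0.0188
```

View pics/top0.png

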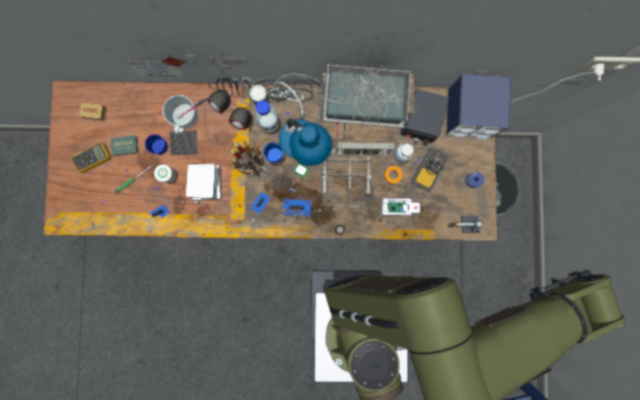

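View pics/scene0.png

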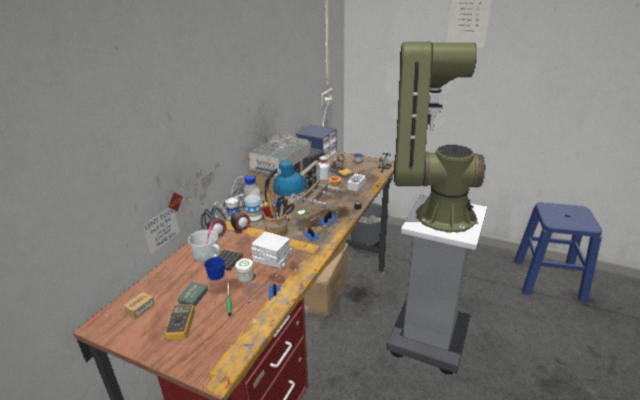

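The top view shows the housing at about (398,207), its red spot at about (416,208), and the probe stand at (467,224). There are three blue handled plates, at (296,207), (261,203) and (160,211). I'll measure their sizes and confirm in an enlarged crop.

```bash
cat > h.py <<'E'
from station import ctrl
import cv2,numpy as np
def ray(m,uv):
    R=cv2.Rodrigues(m["rvec"])[0]; K=m["intrinsics"]
    d=np.c_[np.atleast_2d(uv),np.ones(len(np.atleast_2d(uv)))]@np.linalg.inv(K).T@R
    return -R.T@m["tvec"],d
def plane(m,uv,z):
    c,d=ray(m,np.array(uv,float)); return c+d*((z-c[2])/d[:,2:3])
def blobs(mask,m,z,amin):
    for c in cv2.findContours(mask,cv2.RETR_EXTERNAL,cv2.CHAIN_APPROX_NONE)[0]:
        if cv2.contourArea(c)<amin: continue
        P=plane(m,c[:,0,:],z)[:,:2]
        (cx,cy),(w,h),a=cv2.minAreaRect((P*1000).astype(np.float32))
        print("px",c[:,0].mean(0).round(1),"mm",round(cx,1),round(cy,1),"size",round(w,1),round(h,1),"ang",round(a,1))
E
python3 - <<'E'
from h import *
i=cv2.imread("pics/top0.png"); m=ctrl.camera_model("top")
hsv=cv2.cvtColor(i,cv2.COLOR_BGR2HSV)
blobs(cv2.inRange(hsv,(100,120,60),(125,255,255)),m,.004,15)
print("red"); blobs(cv2.inRange(hsv,(0,110,60),(5,255,255))|cv2.inRange(hsv,(172,90,60),(180,255,255)),m,.006,3)
print(plane(m,[(398,207),(417,208),(467,224),(394,174),(340,230),(475,180),(455,224)],0.02).round(3))
c=cv2.resize(i[185:245,240:340],None,fx=4,fy=4,interpolation=3);d=cv2.resize(i[185:245,370:500],None,fx=4,fy=4,interpolation=3)
cv2.imwrite("pics/crop0.png",np.vstack([c if c.shape[1]==520 else cv2.copyMakeBorder(c,0,0,0,120,0),d]))
E
```

```text
px [534.5 392. ] mm -179.2 -598.5 size 79.2 21.8 ang 49.0
px [159.8 210.9] mm 432.7 714.1 size 51.2 31.9 ang 83.6
px [297.7 205.3] mm 450.7 230.4 size 95.0 53.1 ang 86.6
px [259.9 202.5] mm 465.4 361.2 size 38.5 68.5 ang 57.5
px [155.6 144.5] mm 669.1 736.1 size 75.1 61.1 ang 72.3
px [303.4 145.1] mm 685.2 229.9 size 238.7 159.0 ang 87.3
px [262.4 106.7] mm 808.9 359.4 size 48.8 46.7 ang 19.7
red
px [238.  155.1] mm 633.2 442.8 size 20.4 10.1 ang 45.8
px [240.9 149.3] mm 654.1 433.6 size 20.4 7.6 ang 45.7
px [172.4  61.4] mm 972.9 690.0 size 50.7 22.1 ang 72.1
[[ 0.454 -0.125  0.02 ]
 [ 0.451 -0.192  0.02 ]
 [ 0.397 -0.368  0.02 ]
 [ 0.57  -0.111  0.02 ]
 [ 0.371  0.078  0.02 ]
 [ 0.553 -0.398  0.02 ]
 [ 0.397 -0.325  0.02 ]]
```

View pics/crop0.png

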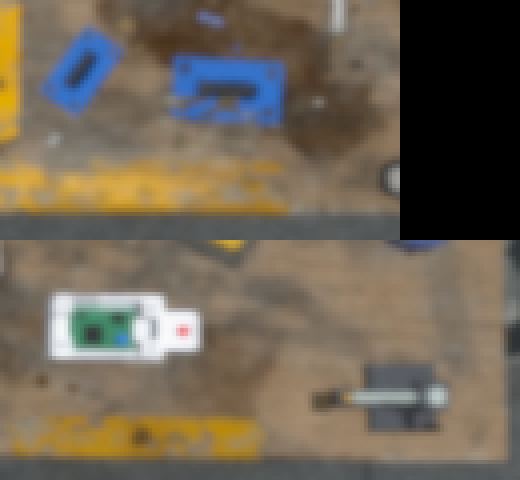

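Three blue handled plates: (297,205) measures 95x53 mm, (260,202) 68x38 mm and (160,211) 51x32 mm. Only the first matches the stated 96x54, and the crop confirms it: four holes and a handle. The crop also shows the housing with its ear and red spot at about (416,208), and the stand's arm reaching left to about (452,225). Next I move to a viewing pose between the housing and the stand.

```bash
cat >> h.py <<'E'
from scipy.spatial.transform import Rotation as Ro
def plan(pos,yaw,n,g=1.,tilt=True):
    """rows (tool axes) from measured pose to pos with tool straight down at yaw"""
    o=ctrl.get_obs(); p=np.array(o["ee_pos"]); R=Ro.from_euler("xyz",o["eef_rot"])
    T=Ro.from_euler("xyz",[np.pi,0,yaw]); rv=(R.inv()*T).as_rotvec()
    if abs(rv[2])>np.pi: rv*=0
    for k in range(n):
        t=R.inv().apply((np.array(pos)-p)/(n-k)).round(4); w=((R.inv()*T).as_rotvec()/(n-k)).round(4)
        print(list(map(float,[*t,*w,g])),","); p=p+R.apply(t); R=R*Ro.from_rotvec(w)
E
python3 -c "
from h import *
plan([.40,-.2,.27],1.57,10)"
```

```text
[0.0296, -0.0214, -0.0065, -0.0001, -0.0001, -0.1185, 1.0] ,
[0.0319, -0.0178, -0.0065, -0.0001, -0.0001, -0.1185, 1.0] ,
[0.0338, -0.0139, -0.0065, -0.0001, -0.0001, -0.1185, 1.0] ,
[0.0352, -0.0098, -0.0065, -0.0001, -0.0, -0.1185, 1.0] ,
[0.0361, -0.0056, -0.0065, -0.0001, -0.0001, -0.1185, 1.0] ,
[0.0365, -0.0013, -0.0065, -0.0001, -0.0, -0.1185, 1.0] ,
[0.0364, 0.0031, -0.0065, -0.0001, -0.0001, -0.1185, 1.0] ,
[0.0357, 0.0073, -0.0065, -0.0001, -0.0, -0.1186, 1.0] ,
[0.0346, 0.0115, -0.0065, -0.0001, -0.0001, -0.1185, 1.0] ,
[0.033, 0.0156, -0.0065, -0.0, -0.0, -0.1186, 1.0] ,
```

Request:
jog_arm([
  [0.03,-0.021,-0.0065,0,0,-0.1185,1],
  [0.032,-0.018,-0.0065,0,0,-0.1185,1],
  [0.034,-0.014,-0.0065,0,0,-0.1185,1],
  [0.035,-0.01,-0.0065,0,0,-0.1185,1],
  [0.036,-0.006,-0.0065,0,0,-0.1185,1],
])

```text
time_s: 0.6
ee_pos: [0.3037, -0.3531, 0.238]
eef_rot: [-3.141, -0.0, 0.982]
force: [1.3, -0.2, 0.4]
grip_width: 0.094
grip_force: 0.0
```

Request:
jog_arm([
  [0.0365,-0.001,-0.0065,0,0,-0.1185,1],
  [0.0365,0.003,-0.0065,0,0,-0.1185,1],
  [0.036,0.007,-0.0065,0,0,-0.1185,1],
  [0.0345,0.0115,-0.0065,0,0,-0.1185,1],
  [0.033,0.0155,-0.0065,0,0,-0.1185,1],
])

```text
time_s: 1.1
ee_pos: [0.4004, -0.1981, 0.2706]
eef_rot: [-3.141, -0.0, 1.575]
force: [0.4, -1.2, -0.8]
grip_width: 0.094
grip_force: 0.0
```

Request:
jog_arm([
  [0,0,0,0,0,0,1],
  [0,0,0,0,0,0,1],
])

```text
time_s: 1.3
ee_pos: [0.4, -0.1993, 0.2702]
eef_rot: [-3.141, 0.0, 1.57]
force: [0.4, 0.3, 0.2]
grip_width: 0.0938
grip_force: 0.0
```

```bash
python3 -c "
from h import *
m=ctrl.camera_model('wrist');i=ctrl.camera('wrist')
cv2.imwrite('pics/w1.png',i[:,:,::-1]);np.save('w1.npy',m,allow_pickle=True)
print(m,ctrl.get_obs()['ee_pos'],ctrl.get_obs()['eef_rot'])"
```

```text
{'intrinsics': array([[332.54853859,   0.        , 318.77239118],
       [  0.        , 332.54853859, 197.86677028],
       [  0.        ,   0.        ,   1.        ]]), 'rvec': array([-2.85537560e+00,  5.67871764e-04,  8.84630403e-04]), 'tvec': array([-0.40000091, -0.23976204,  0.39931349])} [ 0.39967146 -0.19985173  0.27011134] [-3.14101243e+00 -1.20565696e-04  1.56856835e+00]
```

View pics/w1.png

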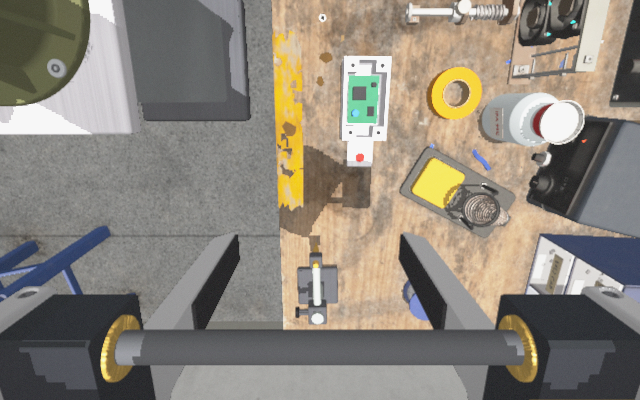

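The wrist view shows the housing with its boss holes between (347,60) and (387,136), the red spot at (360,157), the stand's column at (317,318), and the brass probe at about (315,240).

```bash
python3 -c "
from h import *
i=cv2.imread('pics/w1.png');
a=cv2.resize(i[45:175,320:420],None,fx=4,fy=4,interpolation=2);b=cv2.resize(i[220:350,275:375],None,fx=4,fy=4,interpolation=2)
cv2.imwrite('pics/c1.png',np.hstack([a,b]))
m=np.load('w1.npy',allow_pickle=True).item()
h=cv2.cvtColor(i,cv2.COLOR_BGR2HSV)
r=cv2.inRange(h,(0,140,80),(6,255,255))|cv2.inRange(h,(172,140,80),(180,255,255));r[:150]=0;r[170:]=0
r[:,:340]=0;r[:,380:]=0
v,u=np.nonzero(r);print(len(u),u.mean(),v.mean(),plane(m,[(u.mean(),v.mean())],.006))
"
```

```text
43 359.4418604651163 157.02325581395348 [[ 0.45460352 -0.19105338  0.006     ]]
```

View pics/c1.png

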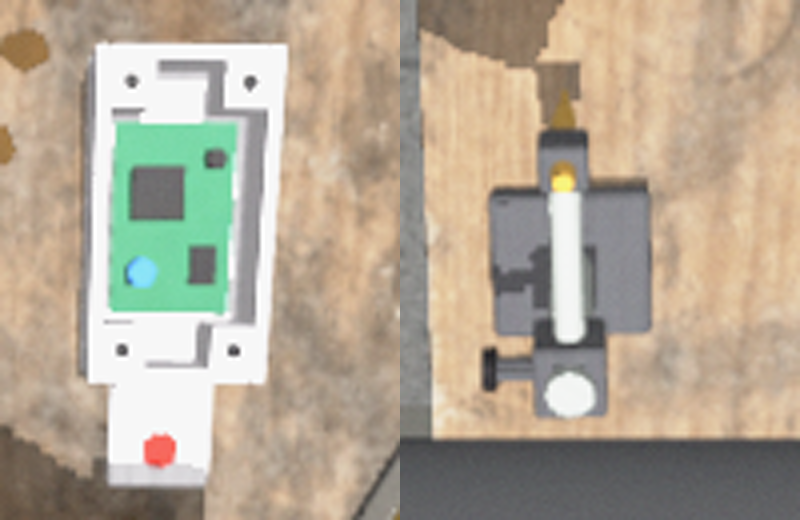

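The enlarged crop gives the threaded holes at (352.8,65.5), (382.5,65.5), (378.5,132.5) and (350.5,132.5), the probe tip at about (316,242.5), and the column top at (317.5,318.7).

```bash
python3 -c "
from h import *
m=np.load('w1.npy',allow_pickle=True).item()
H=plane(m,[(352.7,65.5),(382.5,65.5),(378.5,132.5),(350.5,132.5)],.04)
c=H.mean(0);d=H[:2].mean(0)-H[2:].mean(0);e=H[1]-H[0]+H[2]-H[3]
print(H.round(4),c,'yaw from y',np.arctan2(-d[0],d[1]),'from x',np.arctan2(e[1],e[0]),np.hypot(*d[:2]))
th=np.arctan2(-d[0],d[1]);print('spot pred',c[:2]-.074*np.array([-np.sin(th),np.cos(th)]))
print('tip',plane(m,[(316,242.5)],.018),'col',plane(m,[(317.5,318.7)],.088),'probe top',plane(m,[(315.75,263)],.082))
B=plane(m,[(275+90/4,220+195/4),(275+250/4,220+185/4),(275+252/4,220+328/4),(275+95/4,220+330/4)],.012);print(B.round(4),B.mean(0))
"
```

```text
[[ 0.4391 -0.0794  0.04  ]
 [ 0.4734 -0.0794  0.04  ]
 [ 0.4726 -0.1554  0.04  ]
 [ 0.4385 -0.1554  0.04  ]] [ 0.45589955 -0.11739265  0.04      ] yaw from y -0.008608756988074876 from x -0.0004774615916848421 0.07604997295063286
spot pred [ 0.45526251 -0.19138991]
tip [[ 0.39594931 -0.310433    0.018     ]] col [[ 0.39824696 -0.38443645  0.088     ]] probe top [[ 0.39619356 -0.30915419  0.082     ]]
[[ 0.3686 -0.3549  0.012 ]
 [ 0.4272 -0.3508  0.012 ]
 [ 0.4289 -0.4109  0.012 ]
 [ 0.3695 -0.4118  0.012 ]] [ 0.39857042 -0.38209053  0.012     ]
```

Probe tip ≈ (0.396, -0.310). Housing centre ≈ (0.456, -0.117), yaw about 0. The slide needed is about (-0.060, -0.118). Tool x = world +y and tool y = world +x, so I approach and descend.

Request:
jog_arm([
  [0.0275,0.0187,0.045,0,0,0,1],
  [0.0275,0.0187,0.045,0,0,0,1],
  [0.0275,0.0187,0.045,0,0,0,1],
  [0,0,0.03,0,0,0,1],
  [0,0,0.03,0,0,0,1],
])

```text
time_s: 1.85
ee_pos: [0.4496, -0.1263, 0.088]
eef_rot: [-3.14, -0.0, 1.568]
force: [0.2, -0.4, -0.7]
grip_width: 0.0945
grip_force: 0.0
```

Request:
jog_arm([
  [0,0,0.025,0,0,0,1],
  [0,0,0.025,0,0,0,1],
  [0,0,0.016,0,0,0,1],
  [0,0,0,0,0,0,1],
  [0,0,0,0,0,0,1],
])

```text
time_s: 2.35
ee_pos: [0.45, -0.1267, 0.0241]
eef_rot: [-3.141, -0.0, 1.568]
force: [-0.7, -0.1, 0.2]
grip_width: 0.0942
grip_force: 0.0
```

Request:
jog_arm([
  [0.0092,0.0059,0,0,0,0,1],
  [0,0,0.008,0,0,0,1],
  [0,0,0.007,0,0,0,1],
  [0,0,0,0,0,0,0.1],
  [0,0,0,0,0,0,-0.1],
], squeeze=15)

```text
time_s: 2.85
ee_pos: [0.4559, -0.1167, 0.0086]
eef_rot: [-3.141, -0.0, 1.57]
force: [-0.2, -0.6, -0.5]
grip_width: 0.0814
grip_force: 0.0
```

Request:
jog_arm([
  [0,0,0,0,0,0,-1],
  [0,0,0,0,0,0,-1],
  [0,0,0,0,0,0,-1],
  [0,0,0,0,0,0,-1],
])

```text
time_s: 3.25
ee_pos: [0.456, -0.1168, 0.0089]
eef_rot: [-3.141, 0.0, 1.57]
force: [-1.2, 0.1, 2.6]
grip_width: 0.0537
grip_force: 15.0
```

Request:
jog_arm([
  [-0.012,-0.007,0,0,0,0,-1],
  [-0.012,-0.007,0,0,0,0,-1],
  [-0.012,-0.007,0,0,0,0,-1],
  [-0.012,-0.007,0,0,0,0,-1],
  [-0.012,-0.007,0,0,0,0,-1],
])

```text
time_s: 3.75
ee_pos: [0.4203, -0.1779, 0.0089]
eef_rot: [3.141, -0.0, 1.569]
force: [2.1, 3.2, 1.1]
grip_width: 0.0538
grip_force: 15.0
```

Request:
jog_arm([
  [-0.012,-0.007,0,0,0,0,-1],
  [-0.012,-0.007,0,0,0,0,-1],
  [-0.012,-0.007,0,0,0,0,-1],
  [-0.011,-0.0038,0,0,0,0,-1],
  [-0.011,0,0,0,0,0,-1],
])

```text
time_s: 4.25
ee_pos: [0.3953, -0.2355, 0.0089]
eef_rot: [-3.141, -0.001, 1.569]
force: [-0.3, 5.4, 4.6]
grip_width: 0.054
grip_force: 15.0
```

Request:
jog_arm([
  [0,0,0,0,0,0,-1],
  [0,0,0,0,0,0,-1],
  [0,0,0,0,0,0,-1],
])

```text
time_s: 4.55
ee_pos: [0.3962, -0.2349, 0.0089]
eef_rot: [3.141, 0.001, 1.57]
force: [-1.5, -4.1, 2.7]
grip_width: 0.0539
grip_force: 15.0
```

```bash
python3 -c "
from h import *
m=ctrl.camera_model('wrist');i=ctrl.camera('wrist')
np.save('w2.npy',m,allow_pickle=True);i=i[:,:,::-1].copy();cv2.imwrite('pics/w2.png',i)
R=cv2.Rodrigues(m['rvec'])[0];print(-R.T@m['tvec'],ctrl.get_obs()['ee_pos'])
t=ctrl.camera('top')[:,:,::-1];cv2.imwrite('pics/w2b.png',np.hstack([i,]))
print(cv2.projectPoints(np.array([[.396,-.31,.018],[.396,-.31,.006],[.396,-.31,.042]]),m['rvec'],m['tvec'],m['intrinsics'],None)[0].round(1))"
```

```text
[ 0.39627155 -0.15291514  0.18917662] [ 0.39621166 -0.23471255  0.00891747]
[[[318.5 360.8]]

 [[318.5 347.2]]

 [[318.5 393.2]]]
```

View pics/w2.png

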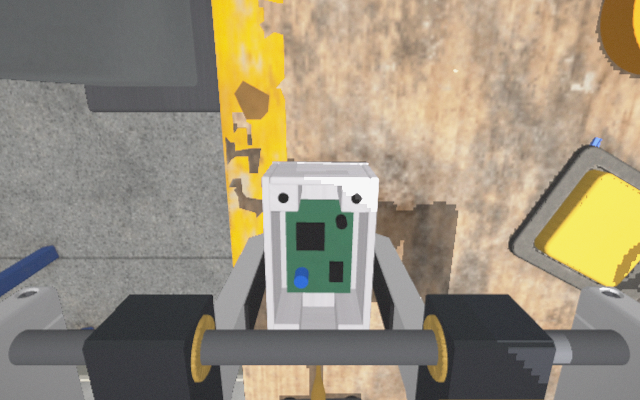

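The housing is square in the grip at the target and the gripper bar hides the spot. I release, rise and look.

Request:
jog_arm([
  [0,0,0,0,0,0,-0.1],
  [0,0,0,0,0,0,0.5],
  [0,0,0,0,0,0,0.9],
  [0,0,0,0,0,0,0.9],
  [0,0,-0.02,0,0,0,0.9],
])

```text
time_s: 5.15
ee_pos: [0.395, -0.2337, 0.0272]
eef_rot: [-3.138, -0.003, 1.57]
force: [0.2, 0.5, 0.6]
grip_width: 0.0825
grip_force: 0.0
```

Request:
jog_arm([
  [0,0,-0.04,0,0,0,0.9],
  [0,0,-0.05,0,0,0,0.9],
  [0.01,0,-0.05,0,0,0,0.9],
  [0.015,0,-0.05,0,0,0,0.9],
  [0.015,0,-0.05,0,0,0,0.9],
])

```text
time_s: 5.65
ee_pos: [0.3957, -0.1953, 0.2656]
eef_rot: [3.141, -0.0, 1.57]
force: [1.1, -0.9, 0.0]
grip_width: 0.0896
grip_force: 0.0
```

Request:
jog_arm([
  [0,0,0,0,0,0,0.9],
  [0,0,0,0,0,0,0.9],
  [0,0,0,0,0,0,0.9],
])

```text
time_s: 5.95
ee_pos: [0.3958, -0.196, 0.2622]
eef_rot: [-3.14, -0.001, 1.57]
force: [0.2, -0.3, 0.2]
grip_width: 0.0895
grip_force: 0.0
```

```bash
python3 -c "
from h import *
m=ctrl.camera_model('wrist');i=ctrl.camera('wrist')
np.save('w3.npy',m,allow_pickle=True);i=i[:,:,::-1].copy();cv2.imwrite('pics/w3.png',i)
print(ctrl.get_obs()['ee_pos'])
p=cv2.projectPoints(np.array([[.396,-.31,.018],[.3965,-.2355,.04]]),m['rvec'],m['tvec'],m['intrinsics'],None)[0].reshape(-1,2);print(p)
u,v=p.mean(0).astype(int);v-=10
print(u-65,v-65);cv2.imwrite('pics/c3.png',cv2.resize(i[v-65:v+65,u-65:u+65],None,fx=4.5,fy=4.5,interpolation=2))"
```

```text
[ 0.39576864 -0.19604023  0.26207011]
[[319.3213471  247.02815264]
 [319.68728376 200.28535887]]
254 148
```

View pics/c3.png

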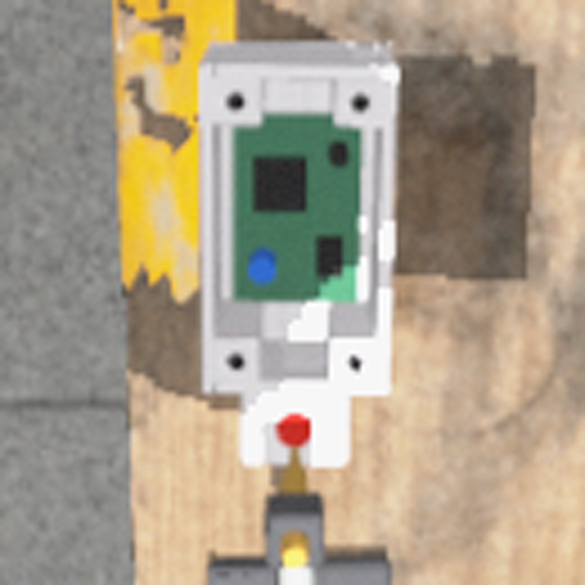

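The crop shows the spot at (294,430), the probe tip at about (293.5,446), and the holes at (236,101), (360,102), (355,362) and (236,361).

```bash
python3 -c "
from h import *
m=np.load('w3.npy',allow_pickle=True).item()
f=lambda L:np.array(L)/4.5+np.array([254,148])-.4
H=plane(m,f([(236,101.5),(360,102),(355,362.5),(236,361.5)]),.04)
c=H.mean(0);d=H[:2].mean(0)-H[2:].mean(0);th=np.arctan2(-d[0],d[1])
print(c,th,'spot pred',c[:2]-.074*np.array([-np.sin(th),np.cos(th)]))
print('spot',plane(m,f([(294,430)]),.006),'tip',plane(m,f([(293.5,446)]),.018))
i=cv2.imread('pics/w3.png');h=cv2.cvtColor(i,cv2.COLOR_BGR2HSV)
for y in range(242,254): print(y,[tuple(int(k) for k in i[y,x][::-1]) for x in range(315,324)])
"
```

```text
[ 0.39631026 -0.23494558  0.04      ] -0.009342770428067134 spot pred [ 0.39561891 -0.30894235]
spot [[ 0.39544049 -0.30951867  0.006     ]] tip [[ 0.39530624 -0.30952004  0.018     ]]
242 [(207, 139, 139), (199, 55, 49), (200, 46, 44), (198, 47, 39), (198, 43, 37), (198, 45, 34), (197, 43, 35), (198, 45, 40), (247, 238, 240)]
243 [(209, 135, 135), (200, 46, 42), (199, 47, 42), (200, 48, 38), (198, 43, 34), (199, 47, 38), (199, 47, 37), (198, 45, 36), (247, 233, 234)]
244 [(214, 157, 158), (202, 74, 72), (201, 52, 43), (199, 46, 39), (200, 47, 37), (201, 48, 42), (198, 46, 38), (200, 49, 41), (247, 240, 241)]
245 [(217, 184, 186), (205, 101, 99), (199, 45, 36), (200, 46, 40), (199, 50, 41), (200, 47, 40), (199, 47, 39), (205, 100, 98), (247, 247, 247)]
246 [(221, 214, 216), (216, 170, 173), (206, 103, 102), (201, 59, 55), (193, 56, 44), (196, 46, 37), (205, 104, 101), (215, 178, 181), (247, 247, 247)]
247 [(224, 221, 223), (222, 214, 216), (215, 193, 196), (195, 151, 140), (176, 118, 83), (193, 147, 136), (215, 187, 190), (219, 214, 216), (247, 247, 247)]
248 [(222, 220, 224), (223, 
[... 202 characters left out ...]
(159, 128, 75), (184, 166, 142), (215, 211, 212), (220, 218, 221), (247, 247, 247)]
250 [(215, 212, 215), (217, 215, 218), (214, 213, 214), (177, 158, 138), (153, 123, 65), (172, 153, 124), (211, 204, 201), (216, 214, 217), (247, 247, 247)]
251 [(174, 163, 159), (174, 164, 158), (171, 159, 146), (160, 132, 94), (159, 126, 65), (163, 135, 92), (197, 176, 155), (214, 192, 176), (241, 235, 229)]
252 [(143, 122, 101), (146, 123, 104), (151, 121, 78), (157, 126, 65), (160, 128, 69), (158, 127, 62), (168, 137, 96), (214, 181, 149), (221, 191, 157)]
253 [(142, 122, 104), (146, 125, 97), (156, 127, 78), (159, 127, 63), (162, 128, 67), (160, 126, 65), (155, 123, 69), (210, 178, 142), (219, 187, 152)]
```

Spot and probe tip agree to about 1 mm, so part one is done. Housing centre ≈ (0.396, -0.235), yaw ≈ -0.006. Now to the cover.

Request:
jog_arm([
  [0.036,0.0024,0,0,0,0,0.5],
  [0.036,0.0024,0,0,0,0,0.5],
  [0.036,0.0024,0,0,0,0,0.5],
  [0.036,0.0024,0,0,0,0,0.5],
  [0.036,0.0024,0,0,0,0,0.5],
])

```text
time_s: 6.5
ee_pos: [0.4079, -0.0149, 0.2624]
eef_rot: [-3.139, -0.0, 1.569]
force: [1.1, 0.3, -0.8]
grip_width: 0.0706
grip_force: 0.0
```

Request:
jog_arm([
  [0.036,0.0024,0,0,0,0,0.3],
  [0.036,0.0024,0,0,0,0,0.3],
  [0.036,0.0024,0,0,0,0,0.3],
  [0.036,0.0024,0,0,0,0,0.3],
  [0.036,0.0024,0,0,0,0,0.3],
])

```text
time_s: 7.0
ee_pos: [0.4203, 0.1651, 0.2623]
eef_rot: [-3.139, 0.001, 1.569]
force: [1.4, -0.3, 0.4]
grip_width: 0.0611
grip_force: 0.0
```

Request:
jog_arm([
  [0,0,0,0,0,0,0.3],
  [0,0,0,0,0,0,0.3],
  [0,0,0,0,0,0,0.3],
])

```text
time_s: 7.3
ee_pos: [0.4205, 0.163, 0.263]
eef_rot: [-3.14, 0.001, 1.569]
force: [-0.0, -0.5, 0.3]
grip_width: 0.0606
grip_force: 0.0
```

```bash
python3 -c "
from h import *
m=ctrl.camera_model('wrist');i=ctrl.camera('wrist')
np.save('w4.npy',m,allow_pickle=True);i=i[:,:,::-1].copy();cv2.imwrite('pics/w4.png',i)
print(ctrl.get_obs()['ee_pos'],ctrl.get_obs()['eef_rot'])
h=cv2.cvtColor(i,cv2.COLOR_BGR2HSV)
blobs(cv2.morphologyEx(cv2.inRange(h,(100,130,50),(125,255,255)),cv2.MORPH_CLOSE,np.ones((3,3))),m,.004,150)
"
```

```text
[0.42058844 0.16287525 0.26323342] [-3.14083902e+00  3.06005346e-04  1.56852122e+00]
px [563.1 205.2] mm 760.3 99.0 size 49.2 119.8 ang 65.6
px [338.4 108.6] mm 449.8 231.1 size 96.1 53.0 ang 87.2
px [613.9  24.2] mm 772.1 328.6 size 37.4 71.3 ang 35.4
px [522.6  34.1] mm 661.7 319.9 size 73.3 108.3 ang 89.9
px [364.2   8.3] mm 469.4 341.0 size 31.9 69.2 ang 89.9
```

View pics/w4.png

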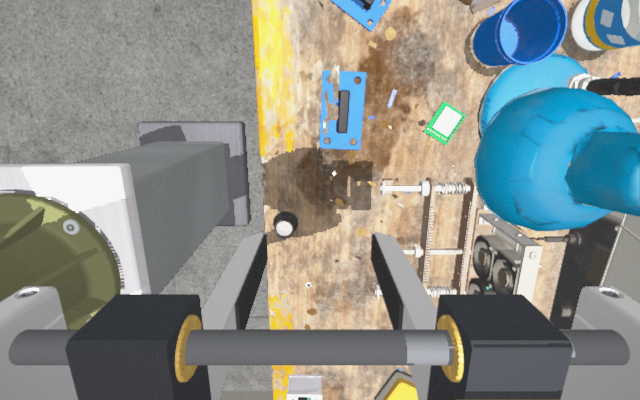

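The wrist view shows the cover at (343,110), 96x53 mm, with its handle at (344,111). Its centre is (0.4498, 0.2311) with the long axis at 87.2°. The loupe at (285,225) and the small plate are well clear. I approach it now.

Request:
jog_arm([
  [0.017,0.0073,0.035,0,0,0.012,0.2],
  [0.017,0.0073,0.035,0,0,0.012,0.2],
  [0.017,0.0073,0.035,0,0,0.012,0.2],
  [0.017,0.0073,0.035,0,0,0.011,0.2],
  [0,0,0.035,0,0,0,0.2],
])

```text
time_s: 7.85
ee_pos: [0.4517, 0.2315, 0.0872]
eef_rot: [3.141, -0.0, 1.522]
force: [0.4, 0.2, 0.3]
grip_width: 0.0566
grip_force: 0.0
```

Request:
jog_arm([
  [0,0,0,0,0,0,0.2],
  [0,0,0,0,0,0,0.2],
])

```text
time_s: 8.05
ee_pos: [0.4514, 0.2306, 0.0895]
eef_rot: [-3.141, 0.0, 1.522]
force: [0.4, -0.0, 0.1]
grip_width: 0.0561
grip_force: 0.0
```

```bash
python3 -c "
from h import *
plan([.4498,.2311,.010],np.radians(87.2),4,.2);print(ctrl.get_obs()['eef_rot'])
m=np.load('w4.npy',allow_pickle=True).item();i=cv2.imread('pics/w4.png')
g=(i.max(2)<60).astype(np.uint8);g[:80]=0;g[140:]=0;g[:,:325]=0;g[:,365:]=0
blobs(g,m,.034,20)
m=ctrl.camera_model('wrist');i=ctrl.camera('wrist')[:,:,::-1];cv2.imwrite('pics/w5.png',i)"
```

```text
[0.0001, -0.0004, 0.0199, -0.0001, 0.0, -0.0001, 0.2] ,
[0.0001, -0.0004, 0.0199, -0.0, 0.0, -0.0, 0.2] ,
[0.0001, -0.0004, 0.0198, -0.0001, 0.0001, -0.0001, 0.2] ,
[0.0001, -0.0004, 0.0199, -0.0, 0.0, -0.0, 0.2] ,
[-3.14138257e+00  1.41770241e-04  1.52171126e+00]
```

View pics/w5.png

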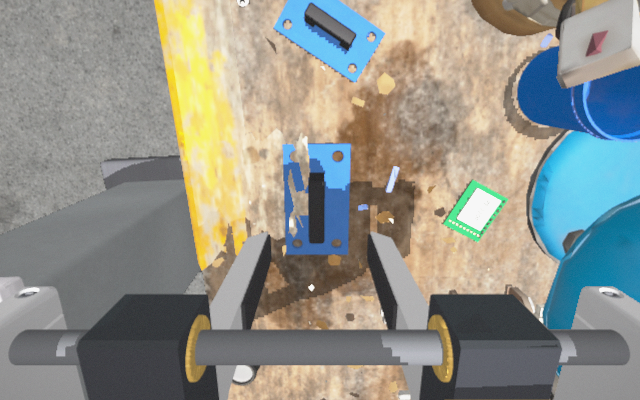

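The cover is square to the tool and centred at about (317,200). I descend and grip.

Request:
jog_arm([
  [0,-0.0005,0.02,0,0,0,0.2],
  [0,-0.0005,0.02,0,0,0,0.2],
  [0,0,0.02,0,0,0,0.2],
  [0,0,0.0175,0,0,0,0.2],
  [0,0,0,0,0,0,-0.3],
], squeeze=30)

```text
time_s: 8.6
ee_pos: [0.4502, 0.2309, 0.0114]
eef_rot: [-3.141, 0.0, 1.522]
force: [-0.1, -0.2, 0.7]
grip_width: 0.0514
grip_force: 0.0
```

Request:
jog_arm([
  [0,0,0,0,0,0,-1],
  [0,0,0,0,0,0,-1],
  [0,0,0,0,0,0,-1],
  [0,0,0,0,0,0,-1],
  [0,0,0,0,0,0,-1],
])

```text
time_s: 9.1
ee_pos: [0.4502, 0.2314, 0.0115]
eef_rot: [3.141, -0.0, 1.523]
force: [1.1, 0.4, 0.9]
grip_width: 0.0118
grip_force: 6.6
```

Request:
jog_arm([
  [0,0,0,0,0,0,-1],
  [0,0,0,0,0,0,-1],
  [0,0,-0.01,0,0,0,-1],
  [0,0,-0.03,0,0,0,-1],
  [0,0,-0.04,0,0,0,-1],
])

```text
time_s: 9.6
ee_pos: [0.4491, 0.2309, 0.0913]
eef_rot: [-3.139, 0.001, 1.523]
force: [0.2, 0.3, -1.9]
grip_width: 0.0116
grip_force: 30.0
```

Request:
jog_arm([
  [0,0,-0.04,0,0,0,-1],
  [0,0,-0.03,0,0,0,-1],
  [0,0,0,0,0,0,-1],
])

```text
time_s: 9.9
ee_pos: [0.4515, 0.232, 0.1656]
eef_rot: [3.135, -0.003, 1.523]
force: [-0.1, -0.1, -1.1]
grip_width: 0.0118
grip_force: 30.0
```

```bash
python3 -c "
from h import *
plan([.396,-.235,.16],1.5648,18,-1)
m=ctrl.camera_model('wrist');i=ctrl.camera('wrist')[:,:,::-1];cv2.imwrite('pics/w6.png',i)
print(ctrl.get_obs()['grip_width'],ctrl.get_obs()['grip_force'],ctrl.get_obs()['ee_pos'])"
```

```text
[-0.0261, -0.0018, 0.0002, 0.0003, -0.0002, -0.0023, -1.0] ,
[-0.0261, -0.0019, 0.0002, 0.0004, -0.0002, -0.0023, -1.0] ,
[-0.026, -0.002, 0.0002, 0.0003, -0.0002, -0.0023, -1.0] ,
[-0.026, -0.002, 0.0002, 0.0004, -0.0002, -0.0023, -1.0] ,
[-0.026, -0.0021, 0.0003, 0.0003, -0.0002, -0.0023, -1.0] ,
[-0.026, -0.0021, 0.0003, 0.0004, -0.0001, -0.0023, -1.0] ,
[-0.026, -0.0022, 0.0003, 0.0003, -0.0002, -0.0023, -1.0] ,
[-0.026, -0.0023, 0.0003, 0.0004, -0.0001, -0.0024, -1.0] ,
[-0.026, -0.0023, 0.0003, 0.0003, -0.0002, -0.0023, -1.0] ,
[-0.026, -0.0024, 0.0003, 0.0004, -0.0001, -0.0024, -1.0] ,
[-0.026, -0.0024, 0.0003, 0.0003, -0.0002, -0.0023, -1.0] ,
[-0.026, -0.0025, 0.0003, 0.0004, -0.0001, -0.0024, -1.0] ,
[-0.026, -0.0026, 0.0002, 0.0003, -0.0002, -0.0023, -1.0] ,
[-0.026, -0.0026, 0.0003, 0.0004, -0.0001, -0.0024, -1.0] ,
[-0.026, -0.0027, 0.0003, 0.0003, -0.0002, -0.0023, -1.0] ,
[-0.0261, -0.0027, 0.0002, 0.0004, -0.0001, -0.0024, -1.0] ,
[-0.026, -0.0028, 0.0003, 0.0003, -0.0002, -0.0023, -1.0] ,
[-0.026, -0.0029, 0.0003, 0.0004, -0.0001, -0.0024, -1.0] ,
0.011444713133313196 29.999670088291168 [0.45059468 0.23160901 0.16298301]
```

Request:
jog_arm([
  [-0.026,-0.002,0,0,0,-0.0024,-1],
  [-0.026,-0.002,0,0,0,-0.0024,-1],
  [-0.026,-0.002,0,0,0,-0.0024,-1],
  [-0.026,-0.002,0,0,0,-0.0024,-1],
  [-0.026,-0.002,0,0,0,-0.0024,-1],
])

```text
time_s: 10.45
ee_pos: [0.4335, 0.1008, 0.1598]
eef_rot: [-3.139, 0.0, 1.535]
force: [0.5, -0.8, -0.7]
grip_width: 0.0115
grip_force: 30.0
```

Request:
jog_arm([
  [-0.026,-0.002,0,0,0,-0.0024,-1],
  [-0.026,-0.0023,0,0,0,-0.0024,-1],
  [-0.026,-0.0023,0,0,0,-0.0024,-1],
  [-0.026,-0.0023,0,0,0,-0.0024,-1],
  [-0.026,-0.0023,0,0,0,-0.0024,-1],
])

```text
time_s: 10.95
ee_pos: [0.4182, -0.0286, 0.1599]
eef_rot: [-3.139, -0.0, 1.547]
force: [0.6, 0.5, -1.8]
grip_width: 0.0116
grip_force: 30.0
```

Request:
jog_arm([
  [-0.026,-0.0025,0,0,0,-0.0024,-1],
  [-0.026,-0.0025,0,0,0,-0.0024,-1],
  [-0.026,-0.0025,0,0,0,-0.0024,-1],
  [-0.026,-0.0025,0,0,0,-0.0024,-1],
  [-0.026,-0.0025,0,0,0,-0.0024,-1],
])

```text
time_s: 11.45
ee_pos: [0.4033, -0.1582, 0.1599]
eef_rot: [-3.14, -0.001, 1.559]
force: [-0.4, 0.1, -2.1]
grip_width: 0.0114
grip_force: 30.0
```

Request:
jog_arm([
  [-0.026,-0.0025,0,0,0,-0.0024,-1],
  [-0.024,-0.0025,0,0,0,-0.0024,-1],
  [-0.012,-0.0025,0,0,0,-0.0024,-1],
  [0,0,0,0,0,0,-1],
  [0,0,0,0,0,0,-1],
])

```text
time_s: 11.95
ee_pos: [0.3959, -0.2186, 0.1606]
eef_rot: [-3.141, -0.001, 1.566]
force: [-0.2, -0.3, -0.3]
grip_width: 0.0121
grip_force: 30.0
```

```bash
python3 -c "
from h import *
m=ctrl.camera_model('wrist');i=ctrl.camera('wrist')[:,:,::-1].copy();cv2.imwrite('pics/w7.png',i);np.save('w7.npy',m,allow_pickle=True)
plan([.396,-.235,.1],1.5648,4,-1)
print(ctrl.get_obs()['ee_pos'],ctrl.get_obs()['eef_rot'])"
```

```text
[-0.0041, 0.0, 0.0152, -0.0001, -0.0001, 0.0004, -1.0] ,
[-0.0042, 0.0, 0.0152, -0.0002, -0.0002, 0.0004, -1.0] ,
[-0.0041, 0.0, 0.0152, -0.0001, -0.0001, 0.0004, -1.0] ,
[-0.0042, 0.0001, 0.0152, -0.0002, -0.0002, 0.0004, -1.0] ,
[ 0.39603251 -0.21844521  0.16078165] [-3.14102196e+00 -5.86146787e-04  1.56639896e+00]
```

View pics/w7.png

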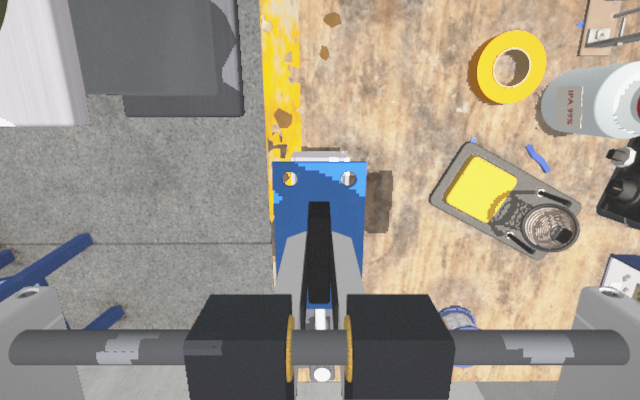

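The held cover's front holes are at (290,178) and (348.5,179). I check its offset in the grip with those.

```bash
python3 -c "
from h import *
m=np.load('w7.npy',allow_pickle=True).item();i=cv2.imread('pics/w7.png')
h=cv2.cvtColor(i,cv2.COLOR_BGR2HSV);b=cv2.inRange(h,(95,110,40),(130,255,255))
cc=cv2.findContours(b[155:260,268:372].copy(),cv2.RETR_CCOMP,cv2.CHAIN_APPROX_NONE)
C=[]
for c,hh in zip(cc[0],cc[1][0]):
    if hh[3]>=0 and cv2.contourArea(c)>60:
        (u,v),r=cv2.minEnclosingCircle(c);x,y,w,hg=cv2.boundingRect(c);C.append((268+x+w/2-.5,155+y+hg/2-.5));print(C[-1],w,hg)
P=plane(m,C,.1608-.0114+.004);print(P.round(4));mid=P.mean(0);e=P[np.argmax(P[:,0])]-P[np.argmin(P[:,0])];th=np.arctan2(e[1],e[0]);print('ang',th,np.hypot(*e[:2]))
print('centre',mid[:2]-.038*np.array([-np.sin(.0),1]))"
```

```text
(347.5, 178.0) 18 17
(289.5, 178.0) 18 17
[[ 0.4127 -0.1801  0.1534]
 [ 0.3792 -0.18    0.1534]]
ang -0.004575461054304041 0.03350981435880022
centre [ 0.39595203 -0.21802944]
```

The cover sits centred in the grip (offset < 0.5 mm, yaw -0.005). I shift over the housing and lower.

Request:
jog_arm([
  [-0.0056,0,0,0,0,0,-1],
  [-0.0056,0,0.01,0,0,0,-1],
  [-0.0056,0,0.02,0,0,0,-1],
  [0,0,0.025,0,0,0,-1],
  [0,0,0.015,0,0,0,-1],
])

```text
time_s: 12.5
ee_pos: [0.3953, -0.2359, 0.0889]
eef_rot: [-3.14, -0.001, 1.566]
force: [-0.4, 1.5, -0.7]
grip_width: 0.0118
grip_force: 30.0
```

Request:
jog_arm([
  [0,0,0.01,0,0,0,-1],
  [0,0,0.008,0,0,0,-1],
  [0,0,0.005,0,0,0,-1],
  [0,0,0,0,0,0,-1],
  [0,0,0,0,0,0,-1],
])

```text
time_s: 13.0
ee_pos: [0.3963, -0.2363, 0.0686]
eef_rot: [3.141, 0.0, 1.566]
force: [-0.1, -0.2, -0.3]
grip_width: 0.0118
grip_force: 30.0
```

```bash
python3 -c "
from h import *
m=ctrl.camera_model('wrist');i=ctrl.camera('wrist')[:,:,::-1].copy();o=ctrl.get_obs()
cv2.imwrite('pics/w8.png',cv2.resize(i[140:330,230:410],None,fx=3.1,fy=3.1,interpolation=2))
print(o['ee_pos'],o['eef_rot'],o['force'],o['grip_force'])
E=lambda P:cv2.projectPoints(np.array(P),m['rvec'],m['tvec'],m['intrinsics'],None)[0].reshape(-1,2)
print(((E([[.379,-.1972,.04],[.413,-.1972,.04]])-[230,140])*3.1).round())"
```

```text
[ 0.3962704  -0.23631182  0.06863825] [3.14085010e+00 5.49974849e-04 1.56608477e+00] [ 0.31099861 -0.14702063 -1.03342956] 29.999817609786987
[[190.  93.]
 [355.  92.]]
```

View pics/w8.png

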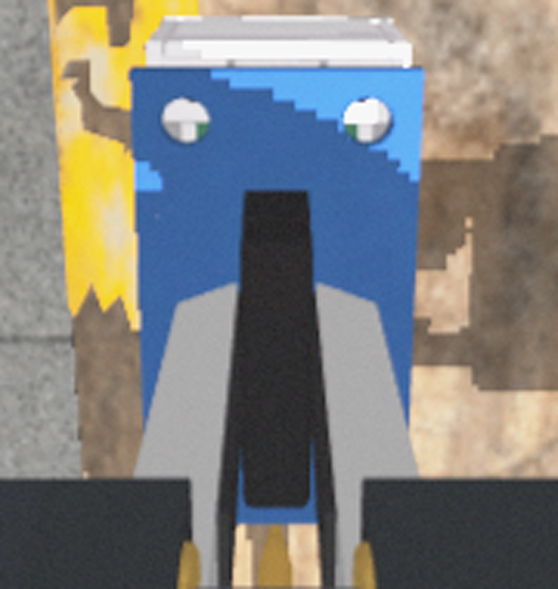

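The cover (edges at 132 and 424, mid 278) is centred on the housing rim (147 to 411, mid 279). I lower it 5 mm more, nudge 1 mm in y, settle and hand in.

Request:
jog_arm([
  [0.001,0,0.003,0,0,0,-1],
  [0,0,0.002,0,0,0,-1],
  [0,0,0,0,0,0,-1],
  [0,0,0,0,0,0,-1],
  [0,0,0,0,0,0,-1],
])

```text
time_s: 13.55
ee_pos: [0.3961, -0.2352, 0.0632]
eef_rot: [3.141, 0.0, 1.566]
force: [-0.6, 0.1, -1.2]
grip_width: 0.0117
grip_force: 30.0
```

Request:
jog_arm([
  [0,0,0,0,0,0,-1],
  [0,0,0,0,0,0,-1],
  [0,0,0,0,0,0,-1],
])

```text
time_s: 13.85
ee_pos: [0.396, -0.2351, 0.0631]
eef_rot: [-3.142, -0.0, 1.566]
force: [0.8, -0.5, -1.3]
grip_width: 0.0118
grip_force: 30.0
```

```bash
python3 -c "
from station import ctrl
o=ctrl.get_obs();p=o['ee_pos'];print(p,o['eef_rot'],o['force'])
if abs(p[0]-.3962)<.002 and abs(p[1]+.2352)<.002 and .060<p[2]<.070: print(ctrl.hand_in())"
```

```text
[ 0.3959915  -0.23513859  0.06313101] [-3.14155304e+00 -2.63950175e-05  1.56598642e+00] [ 0.78056241 -0.52207942 -1.34960588]
the job is handed in; nothing more can be done
None
```

I handed the job in at about 14 s: by my camera measurements the red spot lies about 1 mm from the probe tip, and the gripper holds the cover level about 12 mm above the housing, holes lined up to about 1 mm; the hand-in returned no verdict.

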